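# Reload the press tray with plungers in reverse order

## Robot

A 7-joint arm with a two-finger parallel gripper is mounted at the origin on the work surface. World frame = base frame: x ahead of the robot, y to its left, z up, the work surface at z = 0. Lengths are in mm, angles in rad, forces in N, time in s.
With the tool pointing down it reaches from about 425 to 1025 mm from the base axis. Payload 9.4 kg.
Tool frame: the origin (TCP) lies midway between the tips of the shut fingers; the grasp point (between the pads) lies 19 mm behind it (manip.grip_point_offset is the distance from the TCP to the grasp point, in mm); y points along the fingers, z is the direction in which the jaws open and shut, and the axes are right-handed (so a half turn about y gives the same grasp; the last joint's range is limited). The gripper opens to 93 mm and grips with 3 to 60 N. Pads are 15 mm wide; open, the fingers measure 128 mm over their backs; the gripper's body (75 mm by 188 mm) begins 65 mm behind the grasp point.
Start: joints at [-1.275, 0.599, -0.003, 1.599, 0.002, 0.943, -0.08], TCP at [264.067, 675.198, 218.618] pointing down, gripper open.
Joint ranges: [-2.57, 2.57], [-0.35, 1.97], [-1.29, 1.29], [0.11, 2.56], [-1.05, 4.19], [0.11, 1.86], [-2.63, 2.63]. Speed limits (rad/s): [2.22, 2.22, 3.01, 3.01, 3.14, 3.14, 3.14].

## Interface

Orientations are given as a rotation vector (axis times angle).
In Python, from workcell import manip, capture, workorder gives the robot as it stands.
- The arm moves only by the tool step_arm, never from a script. Its argument "commands" is text: rows parted by semicolons, each of 5 numbers parted by spaces: the finger opening in mm, from 0 to 93, then the shift along the tool's x, y, z in mm, then the turn about the tool's y in rad. In form: hand x y z roll; .... A call has 1 to 20 rows; each row shifts and turns the commanded pose from where the row before left it, along the tool's axes as they then stand; what a row does not reach is not made up. A row lasts 1/10 s, in which the tool goes at most 50 mm and 8.59 degrees, less where a joint would pass 70% of its speed; a pose out of reach is approached as far as the arm can. A call with a gripper value outside its range is refused whole. The fingers move at their own pace and stop on an object; "grip_force" is the grip in N (left out, the last holds). Time passes only in rows, so rows that do not move let the fingers close. It gives the time, the measured TCP pose, the force and the opening at its end, in the units of the state.
- manip.observe(): the state, without advancing time (a new reading comes with each control period).
- capture(name): name is "scene" or "top" or "wrist"; returns a dict with "frame" (384x512x3 uint8, red, green, blue), "camera_matrix" (3x3 intrinsics, pixels), "camera_from_world" (4x4, takes a point from world to camera coordinates). Camera axes: x right, y up, looking along -z (the intrinsics and any distortion apply to the point x, -y, -z); pixel columns grow to the right and rows downward; lengths in mm; the calibration is good to about 2 mm. A picture is of the moment at which its call begins. There is no depth.
- workorder.hand_in(): hands the job in, once; it reports no verdict.
The state is a dict: "t": time; "joints": joint angles; "dq": joint speeds; "tau": joint torques, N m; "eef_pos": TCP position; "ee_rot": TCP orientation; "wrist_force": force on the tool from outside, world axes, zero at the start; "torque": the same for the moment, N m; "gripper_width": opening from 0.0 (shut) to 1.0 (fully open).
Only numpy, scipy, OpenCV 4.12 (cv2) and the standard library are available. Lean on these libraries where they do the work, as an engineer would, in place of code of your own. Each camera call takes 0.05 s, during which the arm holds its last target.

## Task

Move the four colour-headed plungers from the wooden stand into the white tray, one to each place, in reverse order: the plunger nearest the stand's yellow end goes into the tray place farthest from the tray's yellow end, the next one into the place beside it, and so on. Never tip a plunger over; leave all four standing flat on the tray floor, released and still.

Things in the scene. Friction and masses are not known exactly. Their poses are not given: they have to be found in the camera images.
- plunger_blue: Loose hand-press plunger with blue head, 82 mm tall, about 0.1 kg, round: steel foot 34 mm diameter, 0 to 10 mm up; 24 mm body to 24 mm; 12 mm spindle with 17 mm rings to 58 mm; cylindrical head 26 mm diameter from 58 to 82 mm. Origin: centre of the foot's underside, z up through the head. At the start it stands upright on the blue seat (underside 15 mm up).
- plunger_red: Loose hand-press plunger with red head, 82 mm tall, about 0.1 kg, round: steel foot 34 mm diameter, 0 to 10 mm up; 24 mm body to 24 mm; 12 mm spindle with 17 mm rings to 58 mm; cylindrical head 26 mm diameter from 58 to 82 mm. Origin: centre of the foot's underside, z up through the head. At the start it stands upright on the red seat (underside 15 mm up).
- plunger_white: Loose hand-press plunger with white head, 82 mm tall, about 0.1 kg, round: steel foot 34 mm diameter, 0 to 10 mm up; 24 mm body to 24 mm; 12 mm spindle with 17 mm rings to 58 mm; cylindrical head 26 mm diameter from 58 to 82 mm. Origin: centre of the foot's underside, z up through the head. At the start it stands upright on the white seat (underside 15 mm up).
- plunger_black: Loose hand-press plunger with black head, 82 mm tall, about 0.1 kg, round: steel foot 34 mm diameter, 0 to 10 mm up; 24 mm body to 24 mm; 12 mm spindle with 17 mm rings to 58 mm; cylindrical head 26 mm diameter from 58 to 82 mm. Origin: centre of the foot's underside, z up through the head. At the start it stands upright on the black seat (underside 15 mm up).
- seat_blue: Fixed thin blue disc, 50 mm diameter, 3 mm thick, on top of the wooden stand; it shows where the blue-headed plunger stands at the start and keeps showing that plunger's place in the row. Origin: centre of its underside, 12 mm above the table.
- seat_red: Fixed thin red disc, 50 mm diameter, 3 mm thick, on top of the wooden stand; it shows where the red-headed plunger stands at the start and keeps showing that plunger's place in the row. Origin: centre of its underside, 12 mm above the table.
- seat_white: Fixed thin white disc, 50 mm diameter, 3 mm thick, on top of the wooden stand; it shows where the white-headed plunger stands at the start and keeps showing that plunger's place in the row. Origin: centre of its underside, 12 mm above the table.
- seat_black: Fixed thin black disc, 50 mm diameter, 3 mm thick, on top of the wooden stand; it shows where the black-headed plunger stands at the start and keeps showing that plunger's place in the row. Origin: centre of its underside, 12 mm above the table.
- stand: Fixed wooden stand, a flat bar 244 x 66 x 12 mm along its x, with a yellow block (18 mm long, 20 mm high) on its -x end, the end nearer the robot. Origin: centre of the bar's underside, at table height. The seats lie along its x at -90, -30, 30, 90 mm (-90 is next to the yellow); colours change places between starts. It lies left or right of the robot, the tray on the other hand.
- tray: Fixed white tray 244 x 64 mm along its x, with a yellow block (18 mm long, 20 mm high) on its -x end, nearer the robot. Origin: centre of the underside, at table height. Four open places at x = -90, -30, 30, 90 mm, y = 0 (-90 next to the yellow), each 56 x 56 mm inside; floor 4 mm up, walls 4 mm thick, 14 to 16 mm high. Small bench things up to 26 mm high lie between tray and stand.

How it is judged (in metres and radians):
At the end, for the whole second after the job is handed in: Each plunger stands in the tray place mirroring its place in the stand (first from the yellow end becomes last): within 15 mm of the centre of the place along and across the tray, flat on the floor (foot below 9 mm), within 0.12 rad of upright, at rest (((x of seat_blue in the frame of stand between -0.11 and -0.07 m and x of plunger_blue in the frame of tray between 0.075 and 0.105 m) or (x of seat_blue in the frame of stand between -0.05 and -0.01 m and x of plunger_blue in the frame of tray between 0.015 and 0.045 m) or (x of seat_blue in the frame of stand between 0.01 and 0.05 m and x of plunger_blue in the frame of tray between -0.045 and -0.015 m) or (x of seat_blue in the frame of stand between 0.07 and 0.11 m and x of plunger_blue in the frame of tray between -0.105 and -0.075 m)) and y of plunger_blue in the frame of tray between -0.015 and 0.015 m and z of each of plunger_blue, plunger_red, plunger_white, plunger_black in the frame of tray below 0.009 m and angle between each of plunger_blue, plunger_red, plunger_white, plunger_black's own z axis and vertical below 0.12 rad and linear speed of each of plunger_blue, plunger_red, plunger_white, plunger_black below 0.02 m/s and angular speed of each of plunger_blue, plunger_red, plunger_white, plunger_black below 0.3 rad/s and ((x of seat_red in the frame of stand between -0.11 and -0.07 m and x of plunger_red in the frame of tray between 0.075 and 0.105 m) or (x of seat_red in the frame of stand between -0.05 and -0.01 m and x of plunger_red in the frame of tray between 0.015 and 0.045 m) or (x of seat_red in the frame of stand between 0.01 and 0.05 m and x of plunger_red in the frame of tray between -0.045 and -0.015 m) or (x of seat_red in the frame of stand between 0.07 and 0.11 m and x of plunger_red in the frame of tray between -0.105 and -0.075 m)) and y of plunger_red in the frame of tray between -0.015 and 0.015 m and ((x of seat_white in the frame of stand between -0.11 and -0.07 m and x of plunger_white in the frame of tray between 0.075 and 0.105 m) or (x of seat_white in the frame of stand between -0.05 and -0.01 m and x of plunger_white in the frame of tray between 0.015 and 0.045 m) or (x of seat_white in the frame of stand between 0.01 and 0.05 m and x of plunger_white in the frame of tray between -0.045 and -0.015 m) or (x of seat_white in the frame of stand between 0.07 and 0.11 m and x of plunger_white in the frame of tray between -0.105 and -0.075 m)) and y of plunger_white in the frame of tray between -0.015 and 0.015 m and ((x of seat_black in the frame of stand between -0.11 and -0.07 m and x of plunger_black in the frame of tray between 0.075 and 0.105 m) or (x of seat_black in the frame of stand between -0.05 and -0.01 m and x of plunger_black in the frame of tray between 0.015 and 0.045 m) or (x of seat_black in the frame of stand between 0.01 and 0.05 m and x of plunger_black in the frame of tray between -0.045 and -0.015 m) or (x of seat_black in the frame of stand between 0.07 and 0.11 m and x of plunger_black in the frame of tray between -0.105 and -0.075 m)) and y of plunger_black in the frame of tray between -0.015 and 0.015 m); the robot touches nothing.
It fails at once if a plunger is tipped over (more than 0.8 rad from upright) (angle between any of plunger_blue, plunger_red, plunger_white, plunger_black's own z axis and vertical above 0.8 rad).
It also fails if it takes over 96 s, if anything falls off the work surface, if the arm or the gripper's body presses on something with over 40 N, if the wrist force passes 120 N, or if a joint passes its speed limit or range.

## Working session

There is one attempt and no reset: what is moved stays moved. The work goes in short steps, Python scripts to look and compute and a tool call to move; the robot and the scene stay as the last step left them, time stands still between calls to the robot, and variables do not carry over. Pictures are saved under pics/ and viewed, and the job is handed in when it is done.

Besides the shell and the picture viewer there is one more tool, called after "Request:" as a command line: name --argument value ..., lists and objects as JSON in quotes. step_arm: Moves the arm, as the interface text tells. Its arguments: {"type":"object","properties":{"commands":{"type":"string"},"grip_force":{"type":"number"}},"required":["commands"]}

```bash
mkdir -p pics
python3 - <<'E'
from workcell import manip, capture, workorder
import cv2,numpy as np
for n in ["scene","top","wrist"]:
    c=capture(n); cv2.imwrite(f"pics/{n}0.png",c["frame"][:,:,::-1]); np.savez(f"{n}0.npz",**c)
    print(n,c["camera_matrix"].tolist(),np.round(c["camera_from_world"],3).tolist(),[k for k in c])
s=manip.observe();print(s,manip.grip_point_offset)
E
```

```text
scene [[489.02850805337545, 0.0, 249.0452724987759], [0.0, 489.02850805337545, 197.44330140182097], [0.0, 0.0, 1.0]] [[0.661, 0.75, 0.015, -344.094], [-0.451, 0.381, 0.807, 203.241], [0.6, -0.54, 0.59, -1296.269], [0.0, 0.0, 0.0, 1.0]] ['frame', 'camera_matrix', 'camera_from_world']
top [[386.07267447655295, 0.0, 257.32630919690837], [0.0, 386.07267447655295, 193.08306264928734], [0.0, 0.0, 1.0]] [[-0.018, -0.998, -0.055, 12.133], [0.988, -0.027, 0.15, -526.094], [-0.152, -0.052, 0.987, -683.064], [0.0, 0.0, 0.0, 1.0]] ['frame', 'camera_matrix', 'camera_from_world']
wrist [[283.8645257437236, 0.0, 256.3773975961543], [0.0, 283.8645257437236, 190.48164820786613], [0.0, 0.0, 1.0]] [[0.364, 0.932, -0.001, -724.395], [-0.891, 0.347, -0.294, 36.021], [-0.273, 0.108, 0.956, -391.055], [0.0, 0.0, 0.0, 1.0]] ['frame', 'camera_matrix', 'camera_from_world']
{'t': 0.15, 'joints': array([-1.27464839,  0.5999595 , -0.00252517,  1.59989831,  0.00180474,
        0.94290832, -0.07982618]), 'dq': array([ 1.05999428e-03, -2.45130558e-03,  3.27825783e-05, -4.12433224e-03,
        3.26031047e-04, -2.79105361e-04, -3.73969569e-04]), 'tau': array([ 3.10294366e-03, -7.65583920e+01,  1.49916876e+00, -2.52561969e+01,
       -5.22909011e-02,  1.48369675e-02,  1.25011106e-04]), 'eef_pos': array([263.98806107, 674.85969191, 217.96258454]), 'ee_rot': array([-1.55210265,  0.29263058, -0.29248654]), 'wrist_force': array([-0.88243869, -0.17377595,  0.13137222]), 'torque': array([ 0.04382817, -0.04474657,  0.01430947]), 'gripper_width': 1.0017810891486068} 18.8
```

View pics/top0.png

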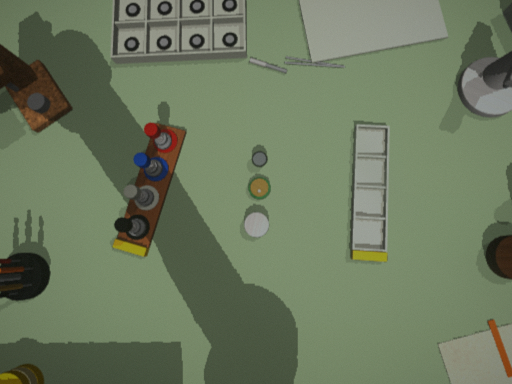

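View pics/scene0.png

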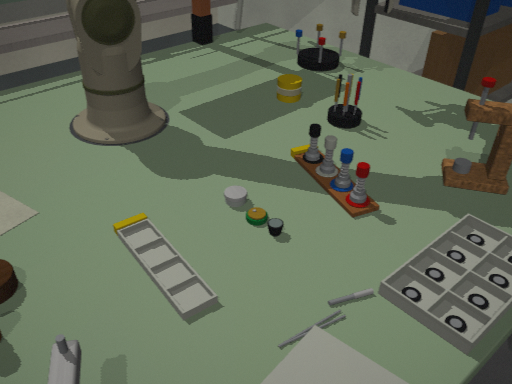

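View pics/wrist0.png

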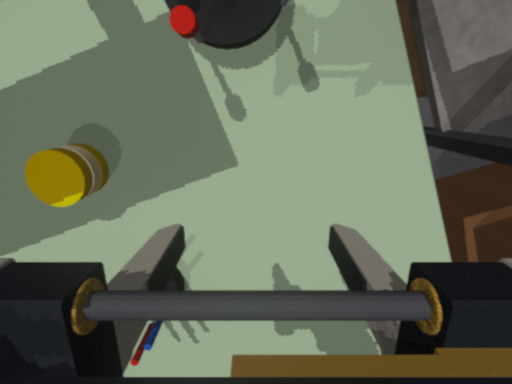

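```bash
cat > h.py <<'E'
import numpy as np,cv2
def load(f): return dict(np.load(f))
def p2w(c,u,v,z):
    K=c["camera_matrix"];T=c["camera_from_world"];R=T[:3,:3];t=T[:3,3]
    d=np.linalg.inv(K)@[u,v,1]; d=R.T@np.array([d[0],-d[1],-d[2]]); o=-R.T@t
    return o+d*(z-o[2])/d[2]
def w2p(c,P):
    P=np.asarray(P,float);T=c["camera_from_world"];q=T[:3,:3]@P+T[:3,3]
    q=c["camera_matrix"]@[q[0],-q[1],-q[2]];return q[:2]/q[2]
E
python3 - <<'E'
import cv2
i=cv2.imread("pics/top0.png")
a=cv2.resize(i[110:270,100:200],None,fx=4,fy=3.75*4/3.75,interpolation=cv2.INTER_CUBIC)[:600]
cv2.imwrite("pics/topL.png",cv2.resize(i[112:262,100:200],None,fx=4,fy=4,interpolation=cv2.INTER_CUBIC))
cv2.imwrite("pics/topR.png",cv2.resize(i[115:265,330:410],None,fx=4,fy=4,interpolation=cv2.INTER_CUBIC))
i=cv2.imread("pics/scene0.png")
cv2.imwrite("pics/scL.png",cv2.resize(i[115:215,280:380],None,fx=6,fy=6,interpolation=cv2.INTER_CUBIC))
E
```

```text
(no output)
```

View pics/topL.png

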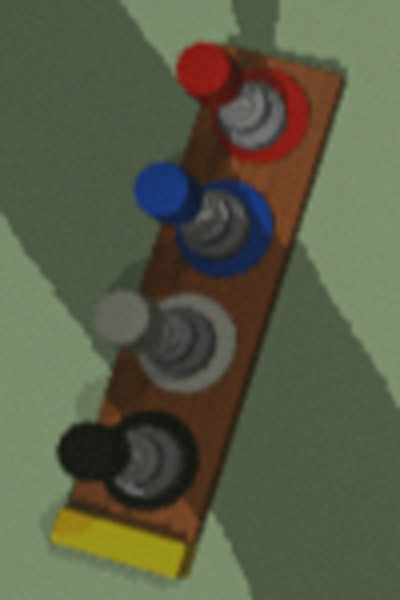

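View pics/topR.png

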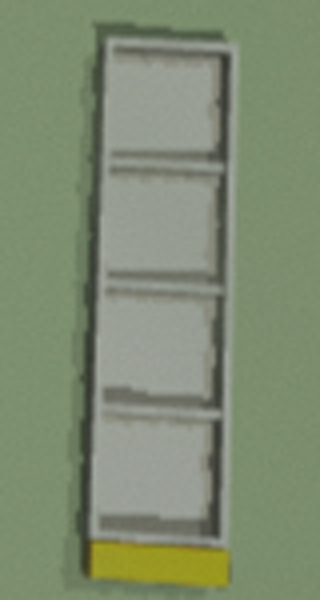

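View pics/scL.png

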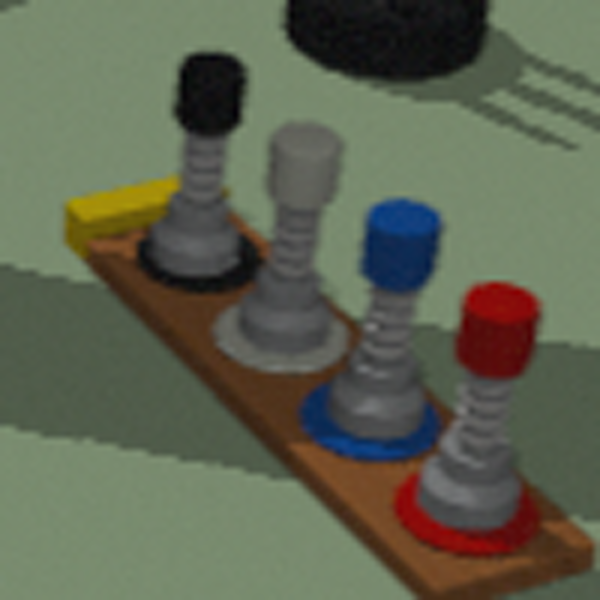

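Run:
```python
from h import *
from scipy.optimize import least_squares
c=load("top0.npz")
print("cam", -c["camera_from_world"][:3,:3].T@c["camera_from_world"][:3,3])
L=lambda u,v:(100+u/4-.375,112+v/4-.375)
R=lambda u,v:(330+u/4-.375,115+v/4-.375)
S=[((-90,0,97),L(90,451)),((-30,0,97),L(122,317)),((30,0,97),L(164,189)),((90,0,97),L(205,68)),
((122,-33,12),L(345,72)),((122,33,12),L(228,42)),((-122,-33,20),L(182,579)),((-104,-33,20),L(191,545))]
# tray points
Tt=[((122,32,15),R(106,38)),((122,-32,15),R(238,44)),((-104,32,20),R(92,543)),((-104,-32,20),R(230,549)),((-122,-32,20),R(230,584)),((-122,32,20),R(90,578))]
for name,pts in(("stand",S),("tray",Tt)):
    W=[p2w(c,*p,l[2]) for l,p in pts]
    print(name,[np.round(w,1).tolist() for w in W])
    def tf(q,l):
        x,y,a=q;return np.array([x+np.cos(a)*l[0]-np.sin(a)*l[1],y+np.sin(a)*l[0]+np.cos(a)*l[1]])
    f=lambda q:np.concatenate([tf(q,l)-w[:2] for (l,_),w in zip(pts,W)])
    r=least_squares(f,[600,0,0],x_scale=[1,1,.01]);print(r.x,np.round(r.fun.reshape(-1,2),1).tolist())
    for k in(-90,-30,30,90):print(k,np.round(tf(r.x,(k,0)),1))
```

```text
cam [416.59587585 -37.22744136 754.02976935]
stand [[468.9, 233.3, 97.0], [527.4, 221.0, 97.0], [584.6, 203.9, 97.0], [639.8, 186.6, 97.0], [664.0, 143.7, 12.0], [682.0, 204.0, 12.0], [412.9, 218.0, 20.0], [428.9, 214.1, 20.0]]
[ 5.51351341e+02  2.11637016e+02 -3.00073980e-01] [[-3.5, 4.9], [-4.8, -0.5], [-4.6, -1.1], [-2.5, -1.6], [-5.8, 0.3], [-4.4, 3.1], [12.2, -1.9], [13.4, -3.2]]
-90 [465.4 238.2]
-30 [522.7 220.5]
30 [580.  202.8]
90 [637.3 185. ]
tray [[661.9, -195.3, 15.0], [656.5, -258.8, 15.0], [416.9, -174.1, 20.0], [413.0, -236.9, 20.0], [397.0, -235.8, 20.0], [400.9, -172.3, 20.0]]
[ 5.25555079e+02 -2.15201787e+02 -8.67692568e-02] [[-12.0, 1.4], [-12.2, 1.1], [7.8, -0.2], [6.2, -1.1], [4.2, -0.7], [5.9, -0.5]]
-90 [ 435.9 -207.4]
-30 [ 495.7 -212.6]
30 [ 555.4 -217.8]
90 [ 615.2 -223. ]
```

```bash
cat > fit.py <<'E'
from h import *
from scipy.optimize import least_squares
def tf(q,l):
    x,y,a=q;return np.array([x+np.cos(a)*l[0]-np.sin(a)*l[1],y+np.sin(a)*l[0]+np.cos(a)*l[1]])
def fit(c,name,pts):
    W=[p2w(c,*p,l[2]) for l,p in pts]
    f=lambda q:np.concatenate([tf(q,l)-w[:2] for (l,_),w in zip(pts,W)])
    r=least_squares(f,[600,0,0],x_scale=[1,1,.01]);print(name,r.x,np.round(r.fun.reshape(-1,2),1).tolist())
    for k in(-90,-30,30,90):print(k,np.round(tf(r.x,(k,0)),1))
    return r.x
E
python3 - <<'E'
from fit import *
c=load("top0.npz");s=load("scene0.npz")
L=lambda u,v:(100+u/4-.375,112+v/4-.375)
R=lambda u,v:(330+u/4-.375,115+v/4-.375)
S=[((-90,0,97),L(90,451)),((-30,0,97),L(122,317)),((30,0,97),L(164,189)),((90,0,97),L(205,68)),
((122,-33,12),L(345,72)),((122,33,12),L(228,42)),((-140,-33,20),L(182,579)),((-122,-33,20),L(191,545))]
Tt=[((122,32,15),R(106,38)),((122,-32,15),R(238,44)),((-122,32,20),R(92,543)),((-122,-32,20),R(230,549)),((-140,-32,20),R(230,584)),((-140,32,20),R(90,578))]
q1=fit(c,"stand",S); q2=fit(c,"tray",Tt)
C=lambda u,v:(280+u/6-.417,115+v/6-.417)
H=[((-90,0,97),C(213,67)),((-30,0,97),C(306,137)),((30,0,97),C(404,217)),((90,0,97),C(500,301)),
((-90,0,15),C(198,250)),((-30,0,15),C(282,330)),((30,0,15),C(371,411)),((90,0,15),C(468,500))]
fit(s,"stand scene",H)
E
```

```text
stand [ 5.55570949e+02  2.10356673e+02 -2.89121750e-01] [[0.4, 2.7], [-0.6, -2.1], [-0.3, -2.1], [2.0, -2.0], [-0.9, 0.2], [-0.1, 3.2], [-0.9, 0.6], [0.4, -0.6]]
-90 [469.3 236. ]
-30 [526.8 218.9]
30 [584.3 201.8]
90 [641.8 184.7]
tray [ 5.37509577e+02 -2.16245809e+02 -8.68573997e-02] [[-0.1, 0.4], [-0.2, 0.1], [1.9, 0.3], [0.2, -0.6], [-1.8, -0.1], [-0.1, 0.0]]
-90 [ 447.8 -208.4]
-30 [ 507.6 -213.6]
30 [ 567.4 -218.8]
90 [ 627.2 -224.1]
stand scene [ 5.56593643e+02  2.14499496e+02 -2.80555542e-01] [[-1.6, 3.2], [-1.0, 0.3], [-1.6, 0.3], [1.5, 1.5], [0.6, -2.1], [-0.7, -0.5], [0.9, -1.2], [1.9, -1.5]]
-90 [470.1 239.4]
-30 [527.8 222.8]
30 [585.4 206.2]
90 [643.1 189.6]
```

```bash
cat > mv.py <<'E'
import sys
from h import *
from workcell import manip
from scipy.spatial.transform import Rotation as Ro
def st():
    s=manip.observe();R=Ro.from_rotvec(s["ee_rot"]).as_matrix();return s,R
def to(P):  # displacement to TCP target P in tool axes
    s,R=st();d=np.array(P)-s["eef_pos"]
    print("t",round(s["t"],2),"pos",np.round(s["eef_pos"],1),"xyz tool",np.round(R.T@d,1),"yaw x",round(float(np.arctan2(R[1,0],R[0,0])),4),"w",round(s["gripper_width"]*93,1),"F",np.round(s["wrist_force"],1))
E
python3 - <<'E'
from mv import *
s,R=st();print(np.round(R,3)); to([470,238,218]); to([470,238,130])
E
```

```text
[[ 0.931 -0.     0.364]
 [-0.364 -0.001  0.931]
 [ 0.    -1.    -0.001]]
t 0.15 pos [264.  674.9 218. ] xyz tool [ 351.     0.4 -331.8] yaw x -0.3728 w 93.2 F [-0.9 -0.2  0.1]
t 0.15 pos [264.  674.9 218. ] xyz tool [ 351.    88.4 -331.7] yaw x -0.3728 w 93.2 F [-0.9 -0.2  0.1]
```

Request:
step_arm --commands "93 0 0 0 -0.1; 93 0 0 0 -0.07; 93 16 0 -21 0; 93 16 0 -21 0; 93 16 0 -21 0; 93 16 0 -21 0; 93 16 0 -21 0; 93 16 0 -21 0; 93 16 0 -21 0; 93 16 0 -21 0; 93 16 0 -21 0; 93 16 0 -21 0; 93 16 0 -21 0; 93 16 0 -21 0; 93 16 0 -21 0; 93 16 0 -21 0; 93 16 0 -21 0; 93 16 0 -21 0; 93 0 0 0 0; 93 0 0 0 0"

```text
t: 2.15
eef_pos: [447.3, 294.2, 218.6]
ee_rot: [-1.565, 0.16, -0.16]
wrist_force: [0.3, 0.4, 0.4]
gripper_width: 1.003
```

Run:
```python
from mv import *
to([469.5,237.5,200])
```

```text
t 2.15 pos [447.3 294.2 218.6] xyz tool [ 33.2  18.6 -51.1] yaw x -0.2041 w 93.3 F [0.3 0.4 0.4]
```

Request:
step_arm --commands "93 11 6 -17 0; 93 11 6 -17 0; 93 11 6 -17 0; 93 0 0 0 0; 93 0 0 0 0"

```text
t: 2.65
eef_pos: [468.9, 239.0, 200.6]
ee_rot: [-1.565, 0.159, -0.158]
wrist_force: [-0.1, -0.3, -0.1]
gripper_width: 1.002
```

Run:
```python
from mv import *
from workcell import capture
to([469.5,237.5,100])
c=capture("wrist");np.savez("w1.npz",**c);cv2.imwrite("pics/w1.png",c["frame"][:,:,::-1])
for x,y in((469.5,237.5),(527,221),(585,204),(642,187)):print(np.round(w2p(c,[x,y,97]),1))
```

```text
t 2.65 pos [468.9 239.  200.6] xyz tool [  1.  100.6  -1.4] yaw x -0.2022 w 93.2 F [-0.1 -0.3 -0.1]
[255.1 189.5]
[250.8 243.7]
[246.6 292.3]
[242.6 335.1]
```

View pics/w1.png

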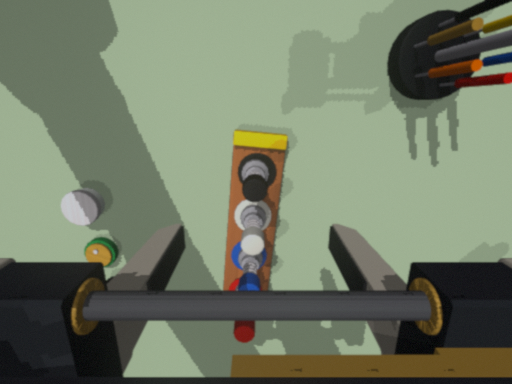

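Request:
step_arm --commands "70 1 20 -1 0; 70 0 20 0 0; 70 0 20 0 0; 70 0 20 0 0; 60 0 20 0 0; 60 0 17 0 0; 60 0 17 0 0; 60 0 0 0 0; 60 0 0 0 0" --grip_force 15

```text
t: 3.6
eef_pos: [469.7, 237.9, 66.8]
ee_rot: [-1.565, 0.158, -0.158]
wrist_force: [0.3, -0.2, 0.4]
gripper_width: 0.648
```

```bash
cat > snap.py <<'E'
from mv import *
from workcell import capture
import sys
n=sys.argv[1]
out=[]
c=capture("scene")["frame"][:,:,::-1];d=capture("top")["frame"][:,:,::-1]
cv2.imwrite(f"pics/{n}.png",np.hstack([cv2.resize(c[100:330,90:400],None,fx=1.3,fy=1.3),cv2.resize(d[100:330,90:400],None,fx=1.28,fy=1.3)]))
E
python3 - <<'E'
from mv import *
to([469.5,237.5,66])
E
python3 snap.py a1
```

```text
t 3.6 pos [469.7 237.9  66.8] xyz tool [-0.1  0.8 -0.4] yaw x -0.2013 w 60.3 F [ 0.3 -0.2  0.4]
```

View pics/a1.png

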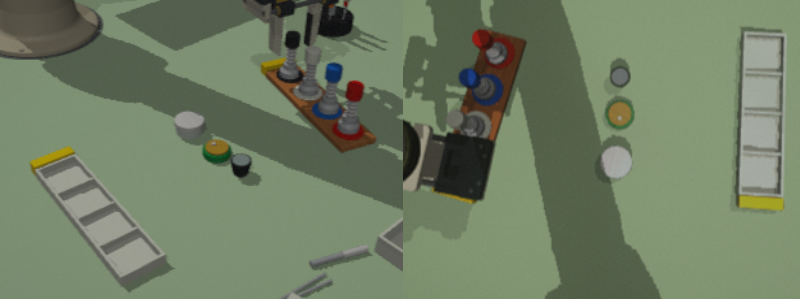

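Request:
step_arm --commands "45 0 0 0 0; 35 0 0 0 0; 30 0 0 0 0; 28 0 0 0 0; 24 0 0 0 0; 20 0 0 0 0; 20 0 0 0 0; 20 0 0 0 0; 20 0 0 0 0"

```text
t: 4.6
eef_pos: [470.1, 236.8, 66.7]
ee_rot: [-1.565, 0.159, -0.159]
wrist_force: [-0.8, -0.3, 2.0]
gripper_width: 0.278
```

```bash
python3 snap.py a2;python3 -c "
from mv import *
to([469.5,237.5,66])"
```

```text
t 4.7 pos [470.  236.8  66.7] xyz tool [-0.7  0.7  0.6] yaw x -0.2028 w 25.6 F [ 0.2 -0.3  3.7]
```

View pics/a2.png

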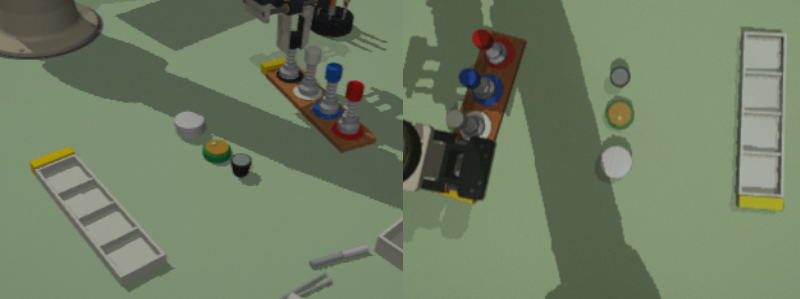

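Request:
step_arm --commands "20 0 -5 0 0; 20 0 -10 0 0; 20 0 -20 0 0; 20 0 -20 0 0; 20 0 -20 0 0; 20 0 -20 0 0; 20 0 -5 -5 0; 20 6 0 -12 0; 20 12 0 -20 0; 20 12 0 -20 0; 20 12 0 -20 0; 20 12 0 -20 0; 20 12 0 -20 0; 20 12 0 -20 0; 20 12 0 -20 0; 20 12 0 -20 0; 20 12 0 -20 0; 20 12 0 -20 0; 20 12 0 -20 0; 20 12 0 -20 0"

```text
t: 6.7
eef_pos: [564.2, -47.5, 165.3]
ee_rot: [-1.565, 0.162, -0.158]
wrist_force: [-1.3, 0.3, -1.7]
gripper_width: 0.276
```

Request:
step_arm --commands "20 12 0 -20 0; 20 12 0 -20 0; 20 12 0 -20 0; 20 12 0 -20 0; 20 12 0 -20 0; 20 12 0 -20 0; 20 12 0 -20 0; 20 8 0 -12 0; 20 4 0 -6 0; 20 0 0 0 0; 20 0 0 0 0"

```text
t: 7.8
eef_pos: [627.0, -218.3, 166.3]
ee_rot: [-1.564, 0.159, -0.158]
wrist_force: [-0.1, 0.1, -1.0]
gripper_width: 0.274
```

```bash
python3 -c "
from mv import *
to([627.2,-224.1,100])
from workcell import capture
c=capture('wrist');np.savez('w2.npz',**c);cv2.imwrite('pics/w2.png',c['frame'][:,:,::-1])"; python3 snap.py a3
```

```text
t 7.8 pos [ 627.  -218.3  166.3] xyz tool [ 1.4 66.3 -5.7] yaw x -0.202 w 25.5 F [-0.1  0.1 -1. ]
```

View pics/w2.png

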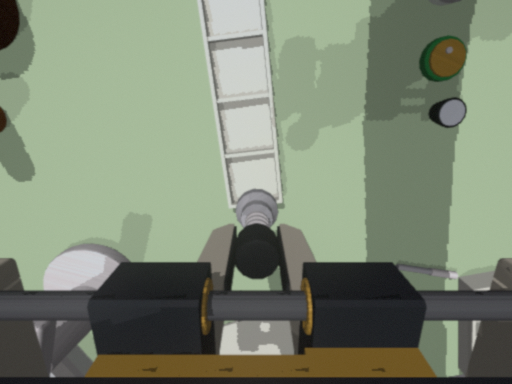

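View pics/a3.png

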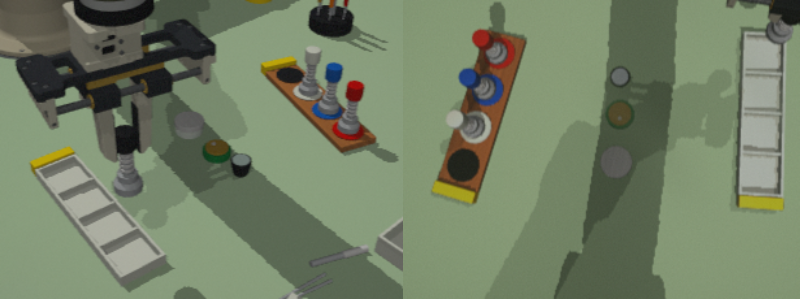

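Run:
```python
from fit import *
c=load("w2.npz")
q=[537.5,-216.2,-0.087]
f=c["frame"][:,:,::-1].copy()
for x in(122,60,0,-60):
  for y in(32,-32):
    p=w2p(c,[*tf(q,(x,y)),15]);print(x,y,np.round(p,1));cv2.circle(f,tuple(int(round(a)) for a in p),1,(0,0,255),-1)
cv2.imwrite("pics/w2c.png",cv2.resize(f[0:240,180:320],None,fx=2.5,fy=2.5,interpolation=cv2.INTER_CUBIC))
```

```text
122 32 [281.6 201. ]
122 -32 [228.1 206.8]
60 32 [276.7 148.9]
60 -32 [220.2 155.4]
0 32 [271.4  92.6]
0 -32 [211.6  99.9]
-60 32 [265.5  29.4]
-60 -32 [202.1  37.5]
```

View pics/w2c.png

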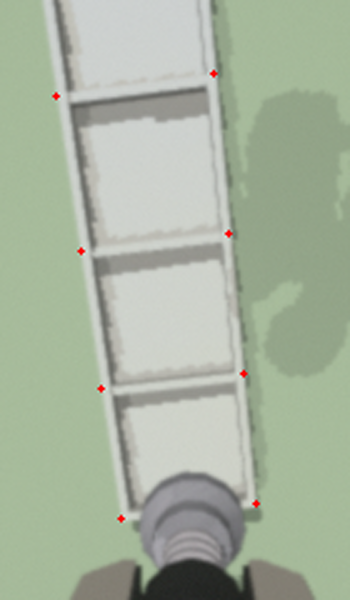

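Request:
step_arm --commands "20 1 10 -3 0; 20 0 20 -3 0; 20 0 20 0 0; 20 0 20 0 0; 20 0 15 0 0; 20 0 10 0 0; 20 0 6 0 0; 20 0 4 0 0; 20 0 2 0 0; 20 0 1 0 0; 20 0 1 0 0; 20 0 0 0 0; 20 0 0 0 0"

```text
t: 9.25
eef_pos: [627.3, -225.4, 58.0]
ee_rot: [-1.565, 0.159, -0.16]
wrist_force: [0.2, -0.4, -1.9]
gripper_width: 0.279
```

```bash
python3 -c "
from mv import *
to([627.2,-224.1,55.7])"
```

```text
t 9.25 pos [ 627.3 -225.4   58. ] xyz tool [-0.4  2.3  1.3] yaw x -0.2027 w 25.9 F [ 0.2 -0.4 -1.9]
```

Request:
step_arm --commands "20 0 1 1 0; 20 0 1 0 0; 20 0 0 0 0; 20 0 0 0 0"

```text
t: 9.65
eef_pos: [627.5, -224.2, 55.8]
ee_rot: [-1.565, 0.159, -0.159]
wrist_force: [0.5, 0.4, 1.1]
gripper_width: 0.279
```

Request:
step_arm --commands "20 0 0.5 0 0; 20 0 0 0 0; 20 0 0 0 0"

```text
t: 9.95
eef_pos: [627.7, -224.3, 55.8]
ee_rot: [-1.565, 0.159, -0.16]
wrist_force: [-0.8, 1.0, 5.3]
gripper_width: 0.274
```

```bash
python3 snap.py a4;python3 -c "
from mv import *
to([627.2,-224.1,55.7])"
```

```text
t 10.05 pos [ 627.6 -224.3   55.8] xyz tool [-0.5  0.1  0.1] yaw x -0.2027 w 25.6 F [-1.6  1.5  5.3]
```

View pics/a4.png

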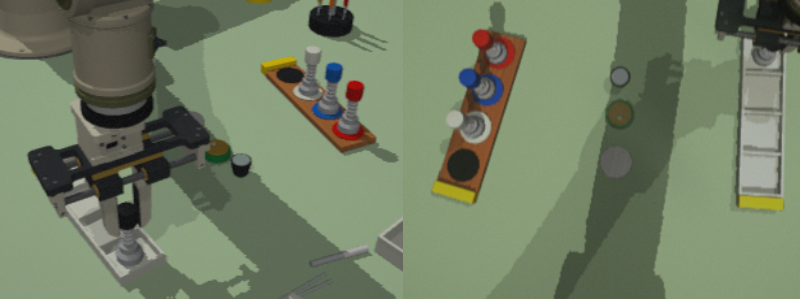

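Request:
step_arm --commands "28 0 0 0 0; 32 0 0 0 0; 40 0 0 0 0; 60 0 0 0 0; 60 0 0 0 0; 60 0 0 0 0; 60 0 -10 0 0; 60 0 -20 0 0; 60 0 -20 0 0; 60 0 -20 0 0; 60 0 -20 0 0; 60 -5 -10 12 0; 60 -10 0 22 0; 60 -10 0 22 0; 60 -10 0 22 0; 60 -10 0 22 0; 60 -10 0 22 0; 60 -10 0 22 0; 60 -10 0 22 0; 60 -10 0 22 0"

```text
t: 12.05
eef_pos: [581.1, -21.2, 155.3]
ee_rot: [-1.565, 0.159, -0.158]
wrist_force: [0.7, 0.2, -0.2]
gripper_width: 0.647
```

Request:
step_arm --commands "60 -10 0 22 0; 60 -10 0 22 0; 60 -10 0 22 0; 60 -10 0 22 0; 60 -10 0 22 0; 60 -10 0 22 0; 60 -10 0 22 0; 60 -10 0 22 0; 60 -10 0 22 0; 60 -10 0 20 0; 60 0 0 0 0; 60 0 0 0 0"

```text
t: 13.25
eef_pos: [527.1, 211.0, 155.2]
ee_rot: [-1.565, 0.158, -0.158]
wrist_force: [-0.1, -0.5, 0.2]
gripper_width: 0.647
```

```bash
python3 -c "
from mv import *
to([527,221,66.5])
from workcell import capture
c=capture('wrist');np.savez('w3.npz',**c);cv2.imwrite('pics/w3.png',c['frame'][:,:,::-1])
for x,y in((527,221),(585,204),(642,187)):print(np.round(w2p(c,[x,y,97]),1))
"; python3 snap.py a5
```

```text
t 13.25 pos [527.1 211.  155.2] xyz tool [-2.1 88.7  9.8] yaw x -0.2011 w 60.2 F [-0.1 -0.5  0.2]
[268.3 201.8]
[261.8 265.1]
[255.9 319.4]
```

View pics/w3.png

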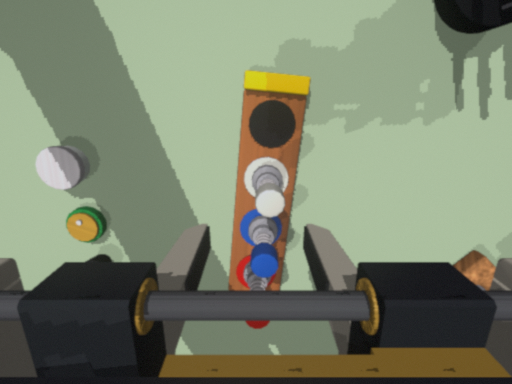

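View pics/a5.png

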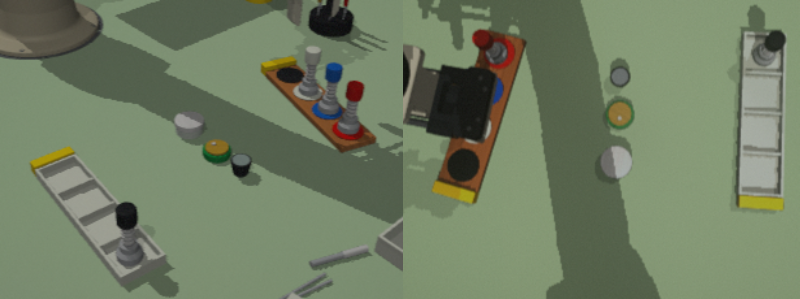

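Request:
step_arm --commands "60 -2 10 5 0; 60 0 20 5 0; 60 0 20 0 0; 60 0 20 0 0; 60 0 12 0 0; 60 0 6 0 0; 60 0 0 0 0; 45 0 0 0 0; 35 0 0 0 0; 30 0 0 0 0; 28 0 0 0 0; 24 0 0 0 0; 20 0 0 0 0; 20 0 0 0 0; 20 0 0 0 0; 20 0 0 0 0"

```text
t: 15.0
eef_pos: [528.2, 221.0, 67.4]
ee_rot: [-1.565, 0.159, -0.16]
wrist_force: [0.4, 1.1, 4.4]
gripper_width: 0.279
```

```bash
python3 -c "
from mv import *
to([527,221,66.5]);to([567.4,-218.8,66])"
```

```text
t 15.0 pos [528.2 221.   67.4] xyz tool [-1.2  0.9 -0.2] yaw x -0.2027 w 25.9 F [0.4 1.1 4.4]
t 15.0 pos [528.2 221.   67.4] xyz tool [ 126.9    1.2 -422.9] yaw x -0.2027 w 25.9 F [0.4 1.1 4.4]
```

Request:
step_arm --commands "20 0 -5 0 0; 20 0 -10 0 0; 20 0 -20 0 0; 20 0 -20 0 0; 20 0 -20 0 0; 20 0 -20 0 0; 20 0 -5 -5 0; 20 4 0 -12 0; 20 6 0 -20 0; 20 6 0 -20 0; 20 6 0 -20 0; 20 6 0 -20 0; 20 6 0 -20 0; 20 6 0 -20 0; 20 6 0 -20 0; 20 6 0 -20 0; 20 6 0 -20 0; 20 6 0 -20 0; 20 6 0 -20 0; 20 6 0 -20 0"

```text
t: 17.0
eef_pos: [549.4, -48.4, 165.9]
ee_rot: [-1.566, 0.162, -0.158]
wrist_force: [0.5, 0.5, -1.9]
gripper_width: 0.278
```

Request:
step_arm --commands "20 6 0 -20 0; 20 6 0 -20 0; 20 6 0 -20 0; 20 6 0 -20 0; 20 6 0 -20 0; 20 6 0 -20 0; 20 6 0 -20 0; 20 6 0 -14 0; 20 3 0 -10 0; 20 0 0 0 0; 20 0 0 0 0"

```text
t: 18.1
eef_pos: [567.3, -216.6, 166.8]
ee_rot: [-1.564, 0.16, -0.158]
wrist_force: [-0.0, 0.7, -2.3]
gripper_width: 0.278
```

```bash
python3 -c "
from mv import *
to([567.4,-218.8,56.4])
from workcell import capture
c=capture('wrist');np.savez('w4.npz',**c);cv2.imwrite('pics/w4.png',c['frame'][:,:,::-1])"; python3 snap.py a6
```

```text
t 18.1 pos [ 567.3 -216.6  166.8] xyz tool [  0.7 110.4  -2.2] yaw x -0.2025 w 25.9 F [-0.   0.7 -2.3]
```

View pics/w4.png

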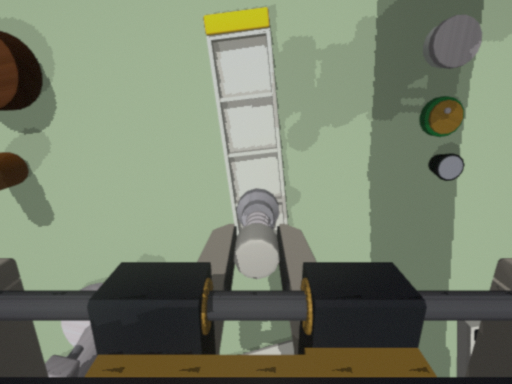

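View pics/a6.png

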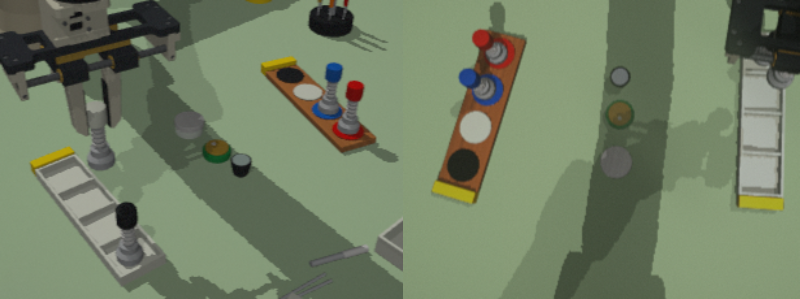

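Request:
step_arm --commands "20 1 10 -1 0; 20 0 20 -1 0; 20 0 20 0 0; 20 0 20 0 0; 20 0 15 0 0; 20 0 10 0 0; 20 0 6 0 0; 20 0 4 0 0; 20 0 2 0 0; 20 0 1 0 0; 20 0 1 0 0; 20 0 1 0 0; 20 0 0 0 0; 20 0 0 0 0"

```text
t: 19.65
eef_pos: [568.2, -219.4, 57.3]
ee_rot: [-1.565, 0.159, -0.159]
wrist_force: [-0.6, 0.3, -2.0]
gripper_width: 0.279
```

```bash
python3 -c "
from mv import *
to([567.4,-218.8,56.4])"
```

```text
t 19.65 pos [ 568.2 -219.4   57.3] xyz tool [-0.9  0.9  0.4] yaw x -0.2027 w 25.9 F [-0.6  0.3 -2. ]
```

Request:
step_arm --commands "20 -1 0.5 0 0; 20 0 0.5 0 0; 20 0 0.5 0 0; 20 0 0 0 0; 20 0 0 0 0"

```text
t: 20.15
eef_pos: [567.5, -219.0, 56.3]
ee_rot: [-1.565, 0.158, -0.16]
wrist_force: [-1.2, 1.0, 6.1]
gripper_width: 0.276
```

```bash
python3 -c "
from mv import *
to([584.8,204,66.5])"
```

```text
t 20.15 pos [ 567.5 -219.    56.3] xyz tool [-68.2 -10.2 417.9] yaw x -0.2026 w 25.6 F [-1.2  1.   6.1]
```

Request:
step_arm --commands "28 0 0 0 0; 32 0 0 0 0; 40 0 0 0 0; 60 0 0 0 0; 60 0 0 0 0; 60 0 0 0 0; 60 0 -10 0 0; 60 0 -20 0 0; 60 0 -20 0 0; 60 0 -20 0 0; 60 0 -20 0 0; 60 -2 -10 12 0; 60 -4 0 22 0; 60 -4 0 22 0; 60 -4 0 22 0; 60 -4 0 22 0; 60 -4 0 22 0; 60 -4 0 22 0; 60 -4 0 22 0; 60 -4 0 22 0"

```text
t: 22.15
eef_pos: [571.2, -26.2, 155.7]
ee_rot: [-1.565, 0.159, -0.158]
wrist_force: [-0.2, -0.3, -0.2]
gripper_width: 0.646
```

Request:
step_arm --commands "60 -3 0 22 0; 60 -3 0 22 0; 60 -3 0 22 0; 60 -3 0 22 0; 60 -3 0 22 0; 60 -3 0 22 0; 60 -4 0 22 0; 60 -4 0 22 0; 60 -4 0 22 0; 60 -4 0 22 0; 60 0 0 8 0; 60 0 0 0 0; 60 0 0 0 0"

```text
t: 23.45
eef_pos: [584.1, 201.1, 155.6]
ee_rot: [-1.566, 0.16, -0.159]
wrist_force: [-0.4, 0.4, 0.1]
gripper_width: 0.641
```

```bash
python3 -c "
from mv import *
to([584.8,204,66.5])
from workcell import capture
c=capture('wrist');np.savez('w5.npz',**c);cv2.imwrite('pics/w5.png',c['frame'][:,:,::-1])
for x,y in((585,204),(642,187)):print(np.round(w2p(c,[x,y,97]),1))
"; python3 snap.py a7
```

```text
t 23.45 pos [584.1 201.1 155.6] xyz tool [ 0.1 89.1  3.1] yaw x -0.2032 w 59.7 F [-0.4  0.4  0.1]
[260.3 204.3]
[254.3 266.2]
```

View pics/w5.png

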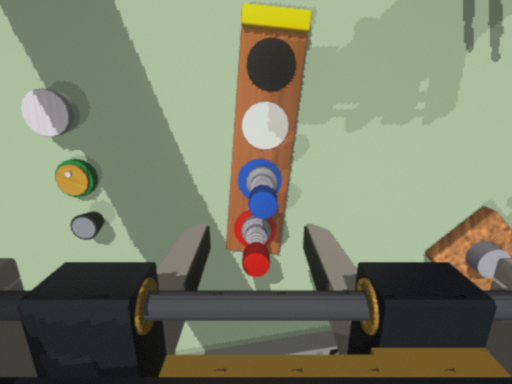

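View pics/a7.png

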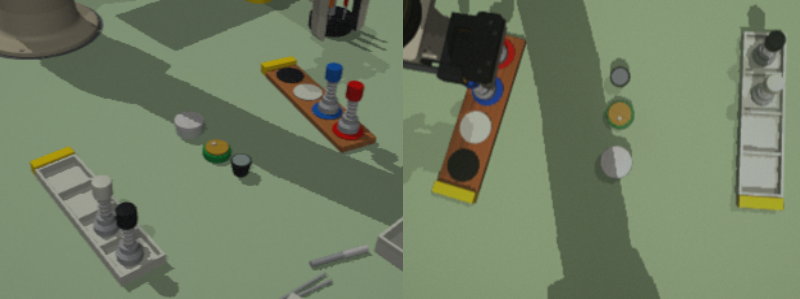

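Request:
step_arm --commands "60 0 10 2 0; 60 0 20 3 0; 60 0 20 0 0; 60 0 20 0 0; 60 0 12 0 0; 60 0 6 0 0; 60 0 0 0 0; 45 0 0 0 0; 35 0 0 0 0; 30 0 0 0 0; 28 0 0 0 0; 24 0 0 0 0; 20 0 0 0 0; 20 0 0 0 0; 20 0 0 0 0; 20 0 0 0 0"

```text
t: 25.2
eef_pos: [585.5, 206.8, 67.9]
ee_rot: [-1.565, 0.159, -0.16]
wrist_force: [-0.4, -1.1, 6.3]
gripper_width: 0.276
```

```bash
python3 -c "
from mv import *
to([584.8,204,66.5]);to([507.6,-213.6,66])"
```

```text
t 25.2 pos [585.5 206.8  67.9] xyz tool [-0.1  1.4 -2.9] yaw x -0.2029 w 25.7 F [-0.4 -1.1  6.3]
t 25.2 pos [585.5 206.8  67.9] xyz tool [   8.4    1.9 -427.5] yaw x -0.2029 w 25.7 F [-0.4 -1.1  6.3]
```

Request:
step_arm --commands "20 0 -5 0 0; 20 0 -10 0 0; 20 0 -20 0 0; 20 0 -20 0 0; 20 0 -20 0 0; 20 0 -20 0 0; 20 0 -5 -5 0; 20 0 0 -12 0; 20 0 0 -20 0; 20 0 0 -20 0; 20 0 0 -20 0; 20 0 0 -20 0; 20 0 0 -20 0; 20 0 0 -20 0; 20 0 0 -20 0; 20 1 0 -20 0; 20 1 0 -20 0; 20 1 0 -20 0; 20 1 0 -20 0; 20 1 0 -20 0"

```text
t: 27.2
eef_pos: [536.8, -48.6, 166.9]
ee_rot: [-1.565, 0.162, -0.159]
wrist_force: [0.3, -0.4, -1.4]
gripper_width: 0.274
```

Request:
step_arm --commands "20 1 0 -20 0; 20 1 0 -20 0; 20 1 0 -20 0; 20 0 0 -20 0; 20 0 0 -20 0; 20 0 0 -20 0; 20 0 0 -20 0; 20 0 0 -18 0; 20 0 0 -10 0; 20 0 0 0 0; 20 0 0 0 0"

```text
t: 28.3
eef_pos: [507.1, -210.8, 167.3]
ee_rot: [-1.564, 0.16, -0.159]
wrist_force: [-0.7, 0.4, -0.8]
gripper_width: 0.277
```

```bash
python3 -c "
from mv import *
to([507.6,-213.6,56.9])"; python3 snap.py a8
```

```text
t 28.3 pos [ 507.1 -210.8  167.3] xyz tool [  1.1 110.4  -2.6] yaw x -0.2033 w 25.8 F [-0.7  0.4 -0.8]
```

View pics/a8.png

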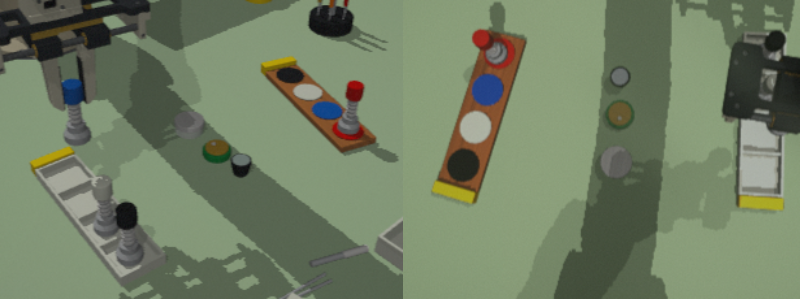

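Request:
step_arm --commands "20 1 10 -1 0; 20 0 20 -1 0; 20 0 20 0 0; 20 0 20 0 0; 20 0 15 0 0; 20 0 10 0 0; 20 0 6 0 0; 20 0 4 0 0; 20 0 2 0 0; 20 0 1 0 0; 20 0 1 0 0; 20 0 1 0 0; 20 0 0.5 0 0; 20 0 0 0 0; 20 0 0 0 0"

```text
t: 29.9
eef_pos: [508.2, -213.2, 57.2]
ee_rot: [-1.565, 0.159, -0.159]
wrist_force: [-0.5, 0.2, -1.6]
gripper_width: 0.28
```

Request:
step_arm --commands "20 0 0.5 0 0; 20 0 0.5 0 0; 20 0 0 0 0; 20 0 0 0 0"

```text
t: 30.3
eef_pos: [508.4, -213.4, 56.8]
ee_rot: [-1.565, 0.159, -0.16]
wrist_force: [-1.3, 0.1, 6.2]
gripper_width: 0.274
```

```bash
python3 -c "
from mv import *
to([507.6,-213.6,56.9])
to([642,187.5,66.5])"
```

```text
t 30.3 pos [ 508.4 -213.4   56.8] xyz tool [-0.7 -0.1 -0.4] yaw x -0.203 w 25.5 F [-1.3  0.1  6.2]
t 30.3 pos [ 508.4 -213.4   56.8] xyz tool [ 50.   -9.8 419.6] yaw x -0.203 w 25.5 F [-1.3  0.1  6.2]
```

Request:
step_arm --commands "28 0 0 0 0; 32 0 0 0 0; 40 0 0 0 0; 60 0 0 0 0; 60 0 0 0 0; 60 0 0 0 0; 60 0 -10 0 0; 60 0 -20 0 0; 60 0 -20 0 0; 60 0 -20 0 0; 60 0 -20 0 0; 60 0 -10 12 0; 60 3 0 22 0; 60 3 0 22 0; 60 3 0 22 0; 60 3 0 22 0; 60 3 0 22 0; 60 3 0 22 0; 60 3 0 22 0; 60 3 0 22 0"

```text
t: 32.3
eef_pos: [569.5, -31.9, 156.2]
ee_rot: [-1.565, 0.159, -0.158]
wrist_force: [0.4, -0.0, -0.3]
gripper_width: 0.642
```

Request:
step_arm --commands "60 3 0 22 0; 60 3 0 22 0; 60 3 0 22 0; 60 3 0 22 0; 60 3 0 22 0; 60 3 0 22 0; 60 3 0 22 0; 60 3 0 22 0; 60 3 0 22 0; 60 0 0 22 0; 60 0 0 12 0; 60 0 0 0 0; 60 0 0 0 0"

```text
t: 33.6
eef_pos: [642.5, 187.3, 156.0]
ee_rot: [-1.566, 0.16, -0.159]
wrist_force: [0.2, -0.5, 0.9]
gripper_width: 0.645
```

```bash
python3 -c "
from mv import *
to([642,187.5,66.5])
from workcell import capture
c=capture('wrist');np.savez('w6.npz',**c);cv2.imwrite('pics/w6.png',c['frame'][:,:,::-1])
for x,y in((642,187.5),):print(np.round(w2p(c,[x,y,97]),1))
"; python3 snap.py a9
```

```text
t 33.6 pos [642.5 187.3 156. ] xyz tool [-0.5 89.5  0.2] yaw x -0.2029 w 60.0 F [ 0.2 -0.5  0.9]
[256.8 203.3]
```

View pics/w6.png

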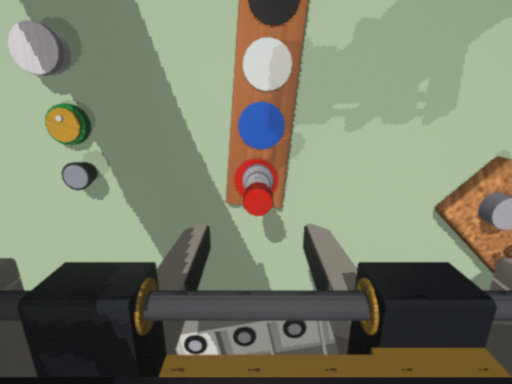

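View pics/a9.png

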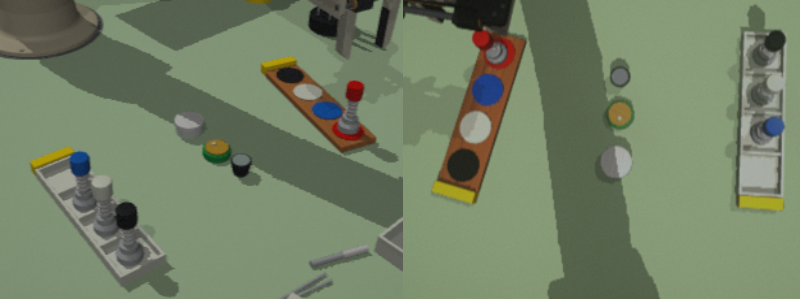

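Request:
step_arm --commands "60 0 10 1 0; 60 0 20 0 0; 60 0 20 0 0; 60 0 20 0 0; 60 0 12 0 0; 60 0 7 0 0; 60 0 0 0 0; 45 0 0 0 0; 35 0 0 0 0; 30 0 0 0 0; 28 0 0 0 0; 24 0 0 0 0; 20 0 0 0 0; 20 0 0 0 0; 20 0 0 0 0; 20 0 0 0 0"

```text
t: 35.35
eef_pos: [643.1, 188.9, 67.4]
ee_rot: [-1.565, 0.159, -0.16]
wrist_force: [-0.0, -1.5, 4.9]
gripper_width: 0.275
```

```bash
python3 -c "
from mv import *
to([642,187.5,66.5]);to([447.8,-208.4,66])"
```

```text
t 35.35 pos [643.1 188.9  67.4] xyz tool [-0.8  0.9 -1.5] yaw x -0.2029 w 25.6 F [-0.  -1.5  4.9]
t 35.35 pos [643.1 188.9  67.4] xyz tool [-111.2    1.3 -428.5] yaw x -0.2029 w 25.6 F [-0.  -1.5  4.9]
```

Request:
step_arm --commands "20 0 -5 0 0; 20 0 -10 0 0; 20 0 -20 0 0; 20 0 -20 0 0; 20 0 -20 0 0; 20 0 -20 0 0; 20 0 -5 -5 0; 20 -2 0 -12 0; 20 -5 0 -20 0; 20 -5 0 -20 0; 20 -5 0 -20 0; 20 -5 0 -20 0; 20 -5 0 -20 0; 20 -5 0 -20 0; 20 -5 0 -20 0; 20 -5 0 -20 0; 20 -5 0 -20 0; 20 -5 0 -20 0; 20 -5 0 -20 0; 20 -5 0 -20 0"

```text
t: 37.35
eef_pos: [529.6, -51.8, 167.2]
ee_rot: [-1.565, 0.159, -0.16]
wrist_force: [-0.1, -0.1, -1.5]
gripper_width: 0.274
```

Request:
step_arm --commands "20 -6 0 -20 0; 20 -6 0 -20 0; 20 -6 0 -20 0; 20 -6 0 -20 0; 20 -6 0 -20 0; 20 -6 0 -20 0; 20 -6 0 -20 0; 20 -5 0 -20 0; 20 -2 0 -10 0; 20 0 0 0 0; 20 0 0 0 0"

```text
t: 38.45
eef_pos: [448.4, -206.6, 167.2]
ee_rot: [-1.565, 0.159, -0.16]
wrist_force: [0.2, 0.6, -1.4]
gripper_width: 0.277
```

```bash
python3 -c "
from mv import *
to([447.8,-208.4,56.4])"; python3 snap.py a10
```

```text
t 38.45 pos [ 448.4 -206.6  167.2] xyz tool [ -0.3 110.8  -1.9] yaw x -0.2028 w 25.8 F [ 0.2  0.6 -1.4]
```

View pics/a10.png

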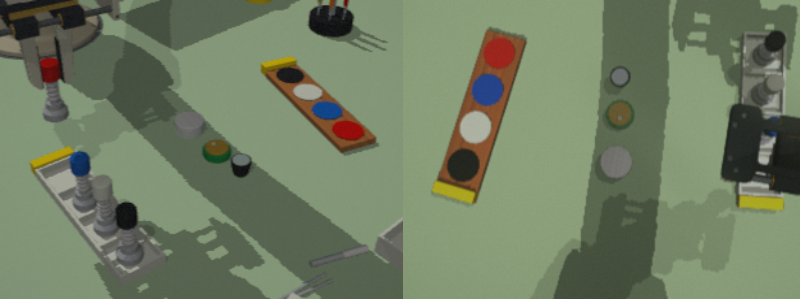

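Request:
step_arm --commands "20 0 10 -1 0; 20 0 20 -1 0; 20 0 20 0 0; 20 0 20 0 0; 20 0 15 0 0; 20 0 10 0 0; 20 0 6 0 0; 20 0 4 0 0; 20 0 2 0 0; 20 0 1 0 0; 20 0 1 0 0; 20 0 1 0 0; 20 0 0.5 0 0; 20 0 0 0 0; 20 0 0 0 0"

```text
t: 40.05
eef_pos: [447.8, -208.9, 56.7]
ee_rot: [-1.565, 0.159, -0.159]
wrist_force: [0.2, 0.9, -0.3]
gripper_width: 0.276
```

Request:
step_arm --commands "20 0 0.5 0 0; 20 0 0.5 0 0; 20 0 0 0 0; 20 0 0 0 0"

```text
t: 40.45
eef_pos: [448.0, -209.3, 56.2]
ee_rot: [-1.565, 0.159, -0.16]
wrist_force: [-1.0, -1.0, 8.2]
gripper_width: 0.276
```

Seated. Release, rise and retreat toward the middle.

Request:
step_arm --commands "28 0 0 0 0; 32 0 0 0 0; 40 0 0 0 0; 60 0 0 0 0; 60 0 0 0 0; 60 0 0 0 0; 60 0 -10 0 0; 60 0 -20 0 0; 60 0 -20 0 0; 60 0 -20 0 0; 60 0 -20 0 0; 60 0 -20 12 0; 60 3 0 22 0; 60 3 0 22 0; 60 3 0 22 0; 60 3 0 22 0; 60 3 0 22 0; 60 3 0 22 0; 60 3 0 22 0; 60 3 0 22 0"

```text
t: 42.45
eef_pos: [509.2, -28.7, 166.4]
ee_rot: [-1.565, 0.159, -0.16]
wrist_force: [0.2, -0.5, -0.2]
gripper_width: 0.649
```

Request:
step_arm --commands "60 0 0 22 0; 60 0 0 22 0; 60 0 0 22 0; 60 0 0 22 0; 60 0 0 22 0; 60 0 0 10 0; 60 0 0 0 0; 60 0 0 0 0; 60 0 0 0 0; 60 0 0 0 0"

```text
t: 43.45
eef_pos: [533.2, 86.8, 165.7]
ee_rot: [-1.565, 0.16, -0.16]
wrist_force: [-0.0, 0.1, 0.9]
gripper_width: 0.643
```

Run:
```python
from fit import *
from workcell import capture
from mv import to
to([0,0,0])
c=capture("top");np.savez("t9.npz",**c);i=c["frame"][:,:,::-1].copy()
q=[537.5,-216.2,-0.087]
for k in(-90,-30,30,90):
    p=w2p(c,[*tf(q,(k,0)),86]);print(k,p);cv2.drawMarker(i,tuple(int(round(a)) for a in p),(0,255,255),0,3)
a=cv2.resize(i[115:265,330:410],None,fx=4,fy=4,interpolation=cv2.INTER_CUBIC)
d=capture("scene");j=d["frame"][:,:,::-1]
b=cv2.resize(j[140:320,95:225],None,fx=3.333,fy=3.3333,interpolation=cv2.INTER_CUBIC)[:600]
cv2.imwrite("pics/end.png",np.hstack([a,b]))
```

```text
t 43.45 pos [533.2  86.8 165.7] xyz tool [-504.5  165.8 -193.1] yaw x -0.2043 w 59.8 F [-0.   0.1  0.9]
-90 [379.37686033 231.40159623]
-30 [380.14611227 196.47091404]
30 [380.89526218 162.4530377 ]
90 [381.62508785 129.31264864]
```

View pics/end.png

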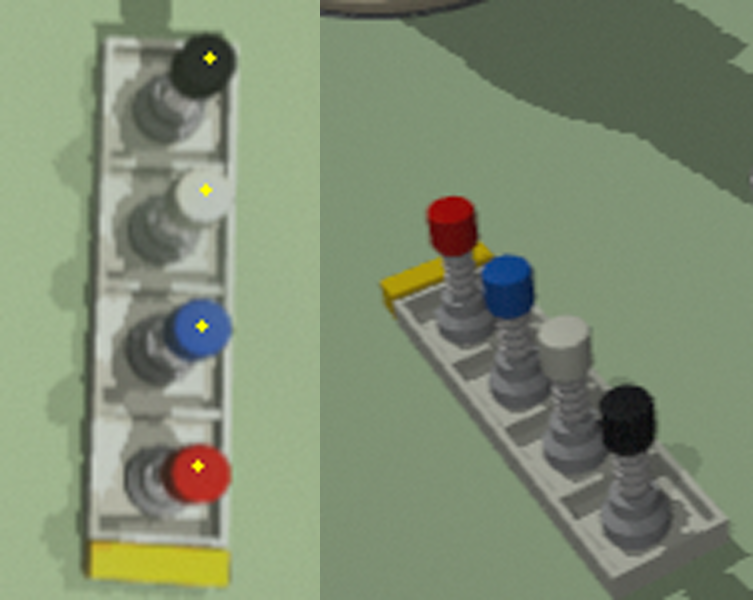

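```bash
python3 -c "
from workcell import workorder
print(workorder.hand_in())"
```

```text
the job is handed in; nothing more can be done
None
```

All four plungers now stand in the tray in reverse order. Counting from the tray's yellow end they are red, blue, white and black; on the stand it was black, white, blue and red. I handed the job in at about 43.6 s of the 96 s allowed.

- **Handling:** Each plunger was gripped by its head at 15 N. I lowered it until the wrist force showed it touching the tray floor (about 5–8 N), then released it.
- **Last checks:** In the final top and scene pictures all four stand upright and released. Their heads are within roughly 3 mm of the expected place centres, against the 15 mm allowed. The gripper was clear, with TCP z at 166 mm over the middle of the table, and the wrist force was near zero.
- **Disagreement:** My first stand and tray fits were off by about 12 mm because I took the yellow block to be part of the 244 mm length. I corrected this before moving anything. After that the top and scene cameras agreed on the stand to about 5 mm, and the wrist camera matched both stand and tray to about 1 mm.
- **Failures:** No check failed. The hand-in reports no verdict, so I have no confirmation beyond these checks.

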